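# Clamp the mould and free the turntable's index pin

## Robot

A 7-joint arm with a two-finger parallel gripper is mounted at the origin on the work surface. World frame = base frame: x ahead of the robot, y to its left, z up, the work surface at z = 0. Lengths are in m, angles in rad, forces in N, time in s.
With the tool pointing down it reaches from about 0.425 to 0.925 m from the base axis. Payload 6.8 kg.
Tool frame: the origin (TCP) lies on the centre line of the jaws, within the pads' length; the fingertips stand 8 mm ahead of it and the grasp point (between the pads) lies 11 mm behind it (r.finger_overhang is the distance from the TCP to the fingertips, in m); x points along the fingers, z is the direction in which the jaws open and shut, and the axes are right-handed (so a half turn about x gives the same grasp; the last joint's range is limited). The gripper opens to 85 mm and grips with 20 to 120 N. Pads are 22 mm wide; open, the fingers measure 114 mm over their backs; the gripper's body (76 mm by 85 mm) begins 54 mm behind the grasp point. The pads swing forward as they close: fully open they stand 13 mm farther back than shut.
Start: joints at [1.03, 0.477, 0.022, 1.555, -0.011, 1.109, -0.083], TCP at [0.283, -0.613, 0.239] pointing down, gripper open.
Joint ranges: [-2.96, 2.96], [-0.34, 2.1], [-1.41, 1.46], [0.24, 2.44], [-1.37, 4.51], [0.17, 1.92], [-2.96, 2.96]. Speed limits (rad/s): [2.39, 2.39, 3.14, 3.14, 3.14, 3.14, 3.14].

## Interface

Orientations are given as a rotation vector (axis times angle).
In Python, from bench import r gives the robot as it stands. The module is installed in compiled form; this text tells all that it offers.
- The arm moves only by the tool play_rows, never from a script. Its argument "plan" is a list of rows, each a list of 5 numbers: the opening, from -1 (shut) to 1 (fully open), then the shift along the world's x, y, z in m, then the turn about the world's z in rad. A call has 1 to 10 rows; each row is the pose to reach, as a shift and turn from the pose commanded when the call began; what a row does not reach only later rows make up. A row lasts 1/10 s, in which the tool goes at most 50 mm and 8.59 degrees, less where a joint would pass 70% of its speed; a pose out of reach is approached as far as the arm can. A call with a gripper value outside its range is refused whole. The fingers move at their own pace and stop on an object; "force" is the grip in N (left out, the last holds). Time passes only in rows, so rows that repeat a pose let the fingers close. It gives the time, the measured TCP pose, the force and the opening at its end, in the units of the state.
- r.get_obs(): the state, without advancing time (a new reading comes with each control period).
- r.grab_frame(name): name is "scene" or "top" or "wrist"; returns a dict with "pixels" (400x640x3 uint8, blue, green, red), "z_map" (400x640 float32, m along the optical axis (not along the pixel's ray), 0 where there is no reading), "vfov" (degrees; the focal length in pixels is half the picture's height over the tangent of half this angle, whatever the lens; pixels are square), "cx", "cy" (the principal point, pixels), "R" (3x3) and "t" (3): a world point X has camera coordinates R X + t; the wrist camera has in their place "tool_from_camera" (4x4, takes a point from camera to tool coordinates, whose origin is the TCP and whose axes are the tool frame's). Camera axes: x right, y down, z forward; pixel columns grow to the right and rows downward; lengths in m; the calibration is good to about 2 mm. A picture is of the moment at which its call begins: read the wrist's pose just before it.
- r.hand_in(): hands the job in, once; it reports no verdict.
Trained networks look in a picture, given as the dict that the camera call returned (one of the last four; its "shot" number tells which), for a name from the list of things; names that differ only in an ending like _2 or _b are one class to them, and where a whole thing is asked for, a point or a joint stands for the part that bears it (a point fixed in the world has none). Each returns a list of dicts, best first, with "conf" (0 to 1); they miss things now and then, are a little off and sometimes report something else, mostly with a low value. They report only what shows in the picture. A call takes as long as a camera call.
- r.outline_of(picture, label): "mask" (400x640 bool, what is visible of it) and "bbox" ([left, top, right, bottom] as shares, 0 to 1, of the picture: columns of its width, rows of its height, round what is visible of it).
- r.pinpoint(picture, label): "position" ([column, row] as shares, 0 to 1, of the picture: columns of its width, rows of its height: a listed point, or the origin of a listed thing).
The state is a dict: "clock": time; "joints": joint angles; "qvel": joint speeds; "tau": joint torques, N m; "tcp_pos": TCP position; "orientation": TCP orientation; "contact_force": force on the tool from outside, world axes, zero at the start; "moment": the same for the moment, N m; "grip_width": finger opening in m.
Only numpy, scipy, OpenCV 4.12 (cv2) and the standard library are available. Lean on these libraries where they do the work, as an engineer would, in place of code of your own. Each camera call takes 0.05 s, during which the arm holds its last target.

## Task

Swing the clamp bar down over the plaster mould until it rests fully home in its catch. Only then pull the turntable's sprung index plunger straight up as far as it goes, so that its pin is clear of the hole in the wheel, and finish while still gripping it and holding it fully out, with the clamp bar still closed. Leave the other things on the bench where they are.

Things in the scene. Friction and masses are not known exactly. Their poses are not given: they have to be found in the camera images.
- turntable: Fixed turntable: round aluminium wheel 240 mm across, top 42 mm above the bench, carrying a white two-part plaster mould 92 (x) x 105 (y) mm, top at 92 mm. Never moves. Origin: centre of its underside. Its x axis points from the plunger to the mould's centre, z up; clamp hinge on its +y side, catch on its -y side. Turned up to 0.6 rad either way.
- bar_hinge (a point): Centre of the clamp bar's hinge pin, 100 mm above the bench, at (0, 75, 100) mm in the turntable's frame; the pin is parallel to the turntable's x axis.
- clamp_bar (a joint): Angle (rad) of the clamp bar, flat steel 20 mm wide, 8 mm thick, swinging in the turntable's upright y-z plane. 0 = level over the mould, at its stop in the forked catch (prongs 26 mm apart, 78 mm from the wheel's centre towards -y); 1.57 = straight up. Starts at 0.8 to 1.5. The hinge is stiff (0.3 N m, 1 to 3 N at the ball): the bar stays where it is left.
- bar_ball (a point): Centre of the black ball knob, 30 mm across, on the free end of the clamp bar, 193 mm from the hinge pin. With the bar closed it lies at (0, -118, 100) mm in the turntable's frame, 40 mm beyond the catch, free on all sides but the bar's.
- plunger (a joint): Lift (m) of the sprung index plunger: 0 = its 10 mm steel pin is seated 14 mm deep in a hole in the wheel's rim; 0.025 = fully withdrawn, against its stop. Pulled straight up; the spring pulls it back with about 6 N when seated and 11 N when fully out. No lock: let go, it snaps back.
- plunger_knob (a point): Centre of the plunger's black knob, an upright cylinder 28 mm across, 28 mm high; seated, it is at (-105, 0, 111) mm in the turntable's frame, on the robot's side of the mould, and it rises with the plunger. Below it: a guide bush 22 mm across, top at 83 mm, and the bracket's arm, 36 mm wide along y, top at 76 mm. The mould's face is 59 mm from its axis.
- index_hole (a point): Mouth of the seat hole in the wheel's rim, straight below the plunger, 42 mm above the bench.
- plug: Bystander: small upright plaster plug, 26 mm across, 22 mm high, standing on the wheel beyond the mould. Origin: centre of its underside. To be left where it is.
- scraper: Bystander: rectangular steel scraper plate, 120 x 55 x 5 mm, lying flat beside the turntable. Origin: centre of its underside. To be left where it is.
- brush: Bystander: brush lying beside the turntable. Origin: on its underside, on its long axis. To be left where it is.
- plaster_disc: Bystander: loose plaster disc, 80 mm across, 16 mm thick, lying beyond the turntable. Origin: centre of its underside. To be left where it is.
- soap_jar: Bystander: brown glass jar, 56 mm across, 65 mm high, standing beyond the turntable. Origin: centre of its underside. To be left where it is.
- bowl: Bystander: blue mixing bowl, 150 mm across, 70 mm high. Origin: centre of its underside. To be left where it is.
- bottle_mould: Bystander: heavy plaster block 300 x 130 x 60 mm with a green bottle bedded in its top. Origin: centre of its underside. To be left where it is.
- water_cup: Bystander: white cup, 76 mm across, 90 mm high. Origin: centre of its underside. To be left where it is.

How it is judged:
By the outcome, as a careful person would: the job done as asked, in the order asked, and still so for the second after the job is handed in, while the arm keeps its last pose, push and grip.
It also fails if it takes over 38 s, if anything falls off the work surface, if the arm or the gripper's body presses on something with over 40 N, if the wrist force passes 120 N, or if a joint passes its speed limit or range.

## Working session

There is one attempt and no reset: what is moved stays moved. The work goes in short steps, Python scripts to look and compute and a tool call to move; the robot and the scene stay as the last step left them, time stands still between calls to the robot, and variables do not carry over. Pictures are saved under pics/ and viewed, and the job is handed in when it is done.

Besides the shell and the picture viewer there is one more tool, called after ">>>" by a JSON object that holds its "api" and its "payload". play_rows: Moves the arm, as the interface text tells. Its arguments: {"type":"object","properties":{"plan":{"type":"array","items":{"type":"array","items":{"type":"number"}}},"force":{"type":"number"}},"required":["plan"]}

```bash
mkdir -p pics; cat > h.py <<'E'
import numpy as np,cv2
from bench import r
def ray(f,px):
    fl=200/np.tan(np.radians(f['vfov'])/2)
    return np.array([(px[0]-f['cx'])/fl,(px[1]-f['cy'])/fl,1.0])
def world(f,px,z):
    return f['R'].T@(ray(f,px)*z-f['t'])
def proj(f,X):
    fl=200/np.tan(np.radians(f['vfov'])/2)
    c=np.asarray(f['R'])@X+f['t']; return np.array([f['cx']+fl*c[0]/c[2],f['cy']+fl*c[1]/c[2]])
def atz(f,px,h):
    o=-np.asarray(f['R']).T@f['t']; d=np.asarray(f['R']).T@ray(f,px)
    return o+d*(h-o[2])/d[2]
E
python3 - <<'E'
from h import *
o=r.get_obs(); print({k:np.round(v,3) for k,v in o.items()})
for n in ['scene','top']:
    f=r.grab_frame(n); cv2.imwrite(f'pics/{n}0.png',f['pixels'])
    print(n,f['vfov'],f['cx'],f['cy'],np.round(-np.asarray(f['R']).T@f['t'],3))
    for l in ['turntable','bar_hinge','bar_ball','plunger_knob','index_hole','scraper','brush','bowl','bottle_mould','water_cup','soap_jar','plug','plaster_disc']:
        for d in r.pinpoint(f,l)[:1]:
            p=np.array(d['position'])*[640,400]
            z=f['z_map'][int(min(p[1],399)),int(min(p[0],639))]
            h={'turntable':0,'bar_hinge':.1,'plunger_knob':.111,'index_hole':.042}.get(l,0)
            print(n,l,round(d['conf'],2),p.round(1),world(f,p,z).round(3),'atz',atz(f,p,h).round(3))
E
```

```text
{'clock': np.float64(0.0), 'joints': array([ 1.03 ,  0.478,  0.022,  1.556, -0.012,  1.109, -0.083]), 'qvel': array([-0.   ,  0.003,  0.   ,  0.   , -0.001,  0.   , -0.002]), 'tau': array([ 0.0000e+00, -5.9645e+01,  1.6080e+00, -2.8120e+01,  1.2000e-02,
        9.0000e-03,  0.0000e+00]), 'tcp_pos': array([ 0.283, -0.612,  0.238]), 'orientation': array([ 0.886,  1.385, -0.884]), 'contact_force': array([ 0.396, -0.309, -0.558]), 'moment': array([-0.005, -0.008, -0.021]), 'grip_width': np.float64(0.085)}
scene 49.792432917722884 322.4778370600475 203.78259305473887 [ 1.01  -0.563  1.041]
scene turntable 0.56 [303.1 256. ] [ 0.607 -0.152  0.087] atz [ 0.57  -0.114  0.   ]
scene bar_hinge 0.86 [316.5 214.9] [ 0.564 -0.047  0.118] atz [ 0.555 -0.037  0.1  ]
scene bar_ball 0.65 [289.9 204.4] [ 0.57  -0.146  0.266] atz [ 0.419 -0.002  0.   ]
scene plunger_knob 0.7 [266.7 215.6] [ 0.466 -0.136  0.123] atz [ 0.459 -0.13   0.111]
scene index_hole 0.64 [268.9 228.9] [ 0.472 -0.14   0.071] atz [ 0.456 -0.127  0.042]
scene scraper 0.64 [170.5 278.4] [ 0.369 -0.402  0.044] atz [ 0.341 -0.395  0.   
[... 924 characters left out ...]
97 [372.6 228.4] [ 0.463 -0.119  0.115] atz [ 0.461 -0.129  0.042]
top scraper 0.77 [305.8 205.5] [0.535 0.076 0.003] atz [0.535 0.076 0.   ]
top brush 0.64 [421.8 189.5] [ 0.581 -0.288  0.021] atz [ 0.582 -0.294  0.   ]
top bowl 0.59 [492.9 234.1] [ 0.439 -0.512  0.007] atz [ 0.439 -0.515  0.   ]
top bottle_mould 0.94 [168.1 234.9] [0.45  0.477 0.081] atz [0.447 0.511 0.   ]
top water_cup 0.56 [456.7 269.5] [ 0.33  -0.393  0.009] atz [ 0.329 -0.397  0.   ]
top soap_jar 0.66 [379.1 141.7] [ 0.724 -0.15   0.065] atz [ 0.738 -0.161  0.   ]
top plug 0.7 [303.7 206.2] [0.533 0.082 0.007] atz [0.533 0.083 0.   ]
top plaster_disc 0.58 [334.2 144.8] [ 0.726 -0.016  0.016] atz [ 0.729 -0.017  0.   ]
```

View pics/scene0.png

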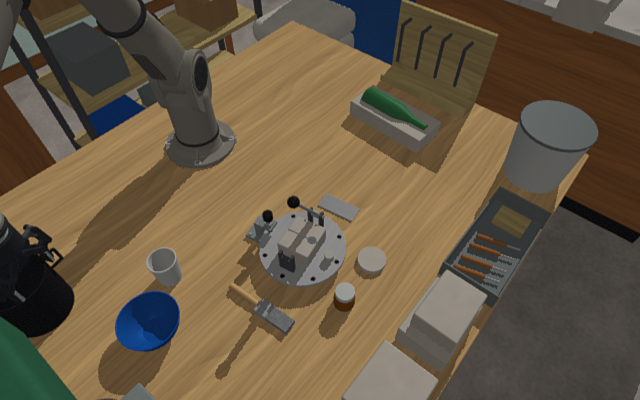

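View pics/top0.png

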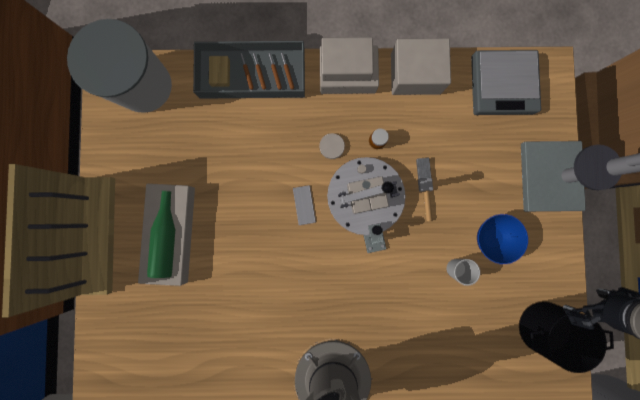

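The scene view shows the turntable near (303,248), the ball raised at (293,202) and the plunger knob at (267,216). The top view has the wheel at (366,196), ball (388,187), knob (377,230) and scraper (305,205). The brush at (425,188) and the jar at (379,138) stand close by. Next I'll measure more exactly.

```bash
python3 - <<'E'
from h import *
from scipy.optimize import least_squares
for n in ['top','scene']:
    f=r.grab_frame(n)
    p=f['pixels'][100:330,180:450]; s=cv2.resize(p,None,fx=2.2,fy=2.2,interpolation=cv2.INTER_CUBIC); cv2.imwrite(f'pics/{n}_crop.png',s)
    R=np.asarray(f['R']); fl=200/np.tan(np.radians(f['vfov'])/2)
    v,u=np.mgrid[0:400,0:640]; z=f['z_map']
    C=np.stack([(u-f['cx'])/fl*z,(v-f['cy'])/fl*z,z],-1); W=(C-f['t'])@R
    ok=(z>0)&(np.hypot(W[...,0]-.56,W[...,1]+.11)<.2)
    # wheel top
    m=ok&(abs(W[...,2]-.042)<.004); 
    P=W[m]; print(n,'wheel n',m.sum(),P[:,2].mean())
    # circle fit using hull
    hull=cv2.convexHull((P[:,:2]*1e4).astype(np.int32))[:,0]/1e4
    q=least_squares(lambda c:np.hypot(hull[:,0]-c[0],hull[:,1]-c[1])-.12,[.56,-.11],loss='soft_l1',f_scale=.002); print('centre',q.x, 'res',np.abs(q.fun).max())
    dark=(f['pixels'].max(-1)<60)
    for nm,mm in [('ball',ok&dark&(W[...,2]>.19)),('knob',ok&dark&(W[...,2]>.095)&(W[...,2]<.14)&(W[...,0]<.5))]:
        k,lab,st,_=cv2.connectedComponentsWithStats(mm.astype(np.uint8)); 
        if k<2: print(nm,'none'); continue
        i=1+st[1:,4].argmax(); P=W[lab==i]
        print(nm,len(P),'min',P.min(0).round(4),'max',P.max(0).round(4),'mean',P.mean(0).round(4))
        if nm=='ball':
            q=least_squares(lambda c:np.linalg.norm(P-c,axis=1)-.015,P.mean(0)-[0,0,.01],loss='soft_l1',f_scale=.002); print(' fit',q.x.round(4))
        else:
            T=P[P[:,2]>np.percentile(P[:,2],90)-.004]; print(' top',T.mean(0).round(4),len(T))
            q=least_squares(lambda c:np.maximum(0,np.hypot(P[:,0]-c[0],P[:,1]-c[1])-.014),P.mean(0)[:2]);print(' enclosing',q.x.round(4))
    m=ok&(abs(W[...,2]-.092)<.004)&(f['pixels'].min(-1)>100);P=(W[m][:,:2]*1e4).astype(np.int32); print('mould',cv2.minAreaRect(P))
    for l in ['plunger_knob','bar_ball','bar_hinge','index_hole','plunger','clamp_bar','turntable','brush']:
        for d in r.outline_of(f,l)[:2]: print(l,round(d['conf'],2),np.round(np.array(d['bbox'])*[640,400,640,400]))
E
```

```text
top wheel n 2944 0.04210223474136803
centre [ 0.56404628 -0.11054259] res 0.07321687698498305
ball 113 min [ 0.5543 -0.1496  0.2636] max [ 0.5816 -0.1217  0.2816] mean [ 0.5668 -0.1344  0.2749]
 fit [ 0.5678 -0.1355  0.2649]
knob 76 min [ 0.4471 -0.1442  0.1111] max [ 0.4698 -0.1171  0.1288] mean [ 0.4591 -0.1292  0.1237]
 top [ 0.4595 -0.1295  0.1252] 53
 enclosing [ 0.4587 -0.1302]
mould ((5624.80810546875, -1086.843505859375), (914.6796875, 1015.3485107421875), 11.276129722595215)
plunger_knob 0.4 [376. 226. 380. 234.]
bar_ball 0.84 [338. 179. 393. 199.]
bar_hinge 0.57 [326. 157. 406. 253.]
index_hole 0.7 [331. 155. 407. 256.]
plunger 0.42 [293. 184. 318. 225.]
clamp_bar 0.73 [344. 185. 395. 200.]
clamp_bar 0.38 [135. 182. 196. 288.]
turntable 0.89 [327. 159. 408. 252.]
turntable 0.32 [342. 182. 397. 201.]
brush 0.96 [416. 157. 430. 222.]
scene wheel n 2982 0.04164560695576579
centre [ 0.56340037 -0.10876663] res 0.07507956203219196
ball 113 min [ 0.5601 -0.1493  0.2589] max [ 0.5834 -0.1273  0.28  ] mean [ 0.5734 -0.139   0.272 ]
 fit [ 0.568  -0.1339  0.2637]
knob 97 min [ 0.4518 -0.1432  0.0996] max [ 0.4748 -0.1197  0.1287] mean [ 0.4657 -0.1334  0.1178]
 top [ 0.4629 -0.1312  0.1241] 47
 enclosing [ 0.4639 -0.1331]
mould ((5632.4638671875, -1076.727294921875), (913.8909301757812, 1037.9173583984375), 10.89831256866455)
plunger_knob 0.63 [261. 210. 275. 223.]
bar_ball 0.7 [287. 198. 317. 218.]
bar_hinge 0.61 [244. 196. 348. 288.]
bar_hinge 0.49 [287. 194. 318. 219.]
index_hole 0.84 [247. 195. 347. 286.]
plunger 0.45 [263. 209. 271. 221.]
clamp_bar 0.6 [351.  84. 443. 153.]
turntable 0.82 [246. 196. 342. 289.]
brush 0.59 [228. 285. 297. 333.]
```

```bash
ls pics
```

```text
scene0.png
scene_crop.png
top0.png
top_crop.png
```

View pics/scene_crop.png

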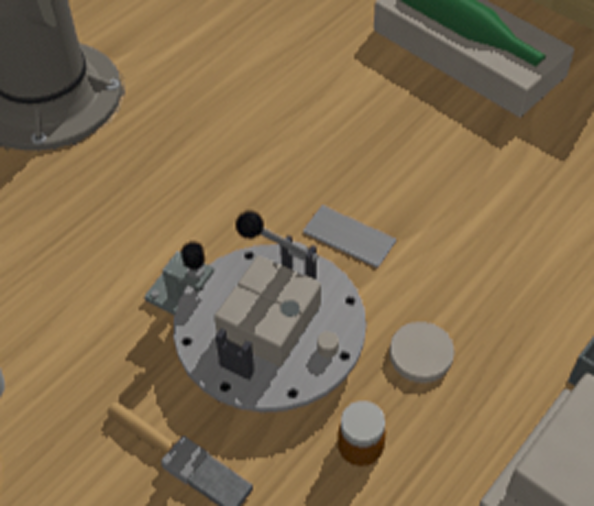

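```bash
python3 - <<'E'
from h import *
from scipy.spatial.transform import Rotation as Ro
o=r.get_obs(); print(Ro.from_rotvec(o['orientation']).as_matrix().round(3), o['tcp_pos'],o['clock'],r.finger_overhang)
E
```

```text
[[ 0.     0.908  0.419]
 [-0.     0.419 -0.908]
 [-1.     0.     0.   ]] [ 0.28316431 -0.61278019  0.23932726] 2.3 0.008
```

The crop shows the bar raised at about 1.02 rad, with its ball at (249,224), the forked catch at (235,355) and the knob at (192,256). The positions I measured agree with each other:

| Quantity | Value |
|---|---|
| Turntable centre | (0.563, -0.109) |
| Turntable yaw | 0.195 rad |
| Ball | (0.568, -0.135, 0.264) |

I'll grip the ball with the jaws parallel to the hinge pin and carry it along its arc.

>>> {"api": "play_rows", "payload": {"plan": [[0.3,0.02,0.035,0.03,0.13],[0.3,0.04,0.07,0.06,0.26],[0.3,0.065,0.11,0.09,0.4],[0.3,0.09,0.15,0.1,0.53],[0.3,0.115,0.19,0.1,0.66],[0.3,0.14,0.235,0.1,0.8],[0.3,0.165,0.275,0.1,0.93],[0.3,0.19,0.32,0.1,1.06],[0.3,0.215,0.36,0.1,1.2],[0.3,0.24,0.4,0.1,1.332]], "force": 30}}

```text
clock: 3.3
tcp_pos: [0.5239, -0.2108, 0.3397]
orientation: [-0.157, 1.564, 0.156]
contact_force: [-0.2, -1.1, 0.5]
grip_width: 0.0553
```

>>> {"api": "play_rows", "payload": {"plan": [[0.3,0.025,0.04,0,0],[0.3,0.045,0.078,0,0],[0.3,0.045,0.078,0,0],[0.3,0.045,0.078,0,0]]}}

```text
clock: 3.7
tcp_pos: [0.5684, -0.1337, 0.3393]
orientation: [-0.154, 1.565, 0.154]
contact_force: [-0.4, -1.2, 0.5]
grip_width: 0.0553
```

```bash
python3 - <<'E'
from h import *
from scipy.spatial.transform import Rotation as Ro
o=r.get_obs(); M=Ro.from_rotvec(o['orientation']).as_matrix(); print(M.round(3), o['tcp_pos'].round(4),o['clock'],o['joints'].round(2))
f=r.grab_frame('wrist'); cv2.imwrite('pics/w1.png',f['pixels'])
T=np.array(f['tool_from_camera']); z=f['z_map']; fl=200/np.tan(np.radians(f['vfov'])/2)
v,u=np.mgrid[0:400,0:640]; C=np.stack([(u-f['cx'])/fl*z,(v-f['cy'])/fl*z,z],-1)
W=(C@T[:3,:3].T+T[:3,3])@M.T+o['tcp_pos']
b=np.array([.568,-.1345,.264])
m=(z>0)&(np.linalg.norm(W-b,axis=-1)<.03)&(f['pixels'].max(-1)<70)
P=W[m]; print(len(P))
from scipy.optimize import least_squares
if len(P)>20:
    print(least_squares(lambda c:np.linalg.norm(P-c,axis=1)-.015,b,loss='soft_l1',f_scale=.002).x)
E
```

```text
[[-0.    -0.195  0.981]
 [ 0.     0.981  0.195]
 [-1.     0.    -0.   ]] [ 0.5684 -0.1337  0.3393] 3.7 [ 0.49  0.28 -0.45  1.63  0.13  1.26  0.21]
1333
[ 0.56720371 -0.13397723  0.26460809]
```

View pics/w1.png

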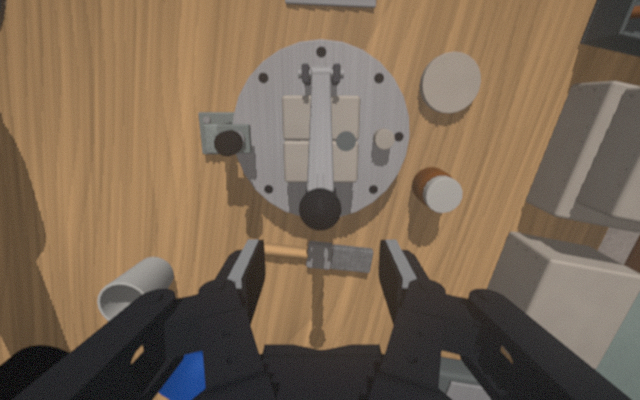

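>>> {"api": "play_rows", "payload": {"plan": [[0.3,-0.001,0,-0.03,0],[0.3,-0.001,0,-0.06,0],[0.3,-0.001,0,-0.086,0],[0.3,-0.001,0,-0.086,0],[-0.6,-0.001,0,-0.086,0],[-0.6,-0.001,0,-0.086,0],[-0.6,-0.001,0,-0.086,0],[-0.6,-0.001,0,-0.086,0]], "force": 30}}

```text
clock: 4.55
tcp_pos: [0.5678, -0.1358, 0.2551]
orientation: [-0.153, 1.563, 0.15]
contact_force: [-1.3, -2.2, 6.8]
grip_width: 0.0284
```

The wrist view shows the ball at (320,208), centred between the fingers, with the bar running straight up the picture. It is gripped now, so I'll follow the arc.

>>> {"api": "play_rows", "payload": {"plan": [[-0.6,0.003,-0.0154,-0.0108,0],[-0.6,0.0059,-0.0299,-0.0232,0],[-0.6,0.0085,-0.0431,-0.037,0],[-0.6,0.0108,-0.0548,-0.0522,0],[-0.6,0.0129,-0.065,-0.0684,0],[-0.6,0.0129,-0.065,-0.0684,0]]}}

```text
clock: 5.15
tcp_pos: [0.5808, -0.202, 0.1823]
orientation: [-0.151, 1.565, 0.151]
contact_force: [3.1, -4.3, 1.2]
grip_width: 0.0281
```

>>> {"api": "play_rows", "payload": {"plan": [[-0.6,0.0017,-0.0086,-0.0172,0],[-0.6,0.003,-0.0154,-0.0352,0],[-0.6,0.004,-0.0205,-0.0538,0],[-0.6,0.0046,-0.0237,-0.0728,0],[-0.6,0.0049,-0.025,-0.0843,0],[-0.6,0.005,-0.0252,-0.092,0],[-0.6,0.005,-0.0252,-0.0965,0],[-0.6,0.005,-0.0252,-0.0965,0]]}}

```text
clock: 5.95
tcp_pos: [0.5852, -0.2245, 0.0881]
orientation: [-0.152, 1.565, 0.153]
contact_force: [2.3, -2.1, -1.4]
grip_width: 0.0285
```

```bash
python3 - <<'E'
from h import *
f=r.grab_frame('scene'); cv2.imwrite('pics/s2.png',cv2.resize(f['pixels'][150:310,180:400],None,fx=3,fy=3,interpolation=cv2.INTER_CUBIC))
o=r.get_obs();print(o['tcp_pos'].round(4),o['contact_force'].round(1))
E
```

```text
[ 0.5852 -0.2245  0.0883] [ 4.1 -1.4 -2.4]
```

View pics/s2.png

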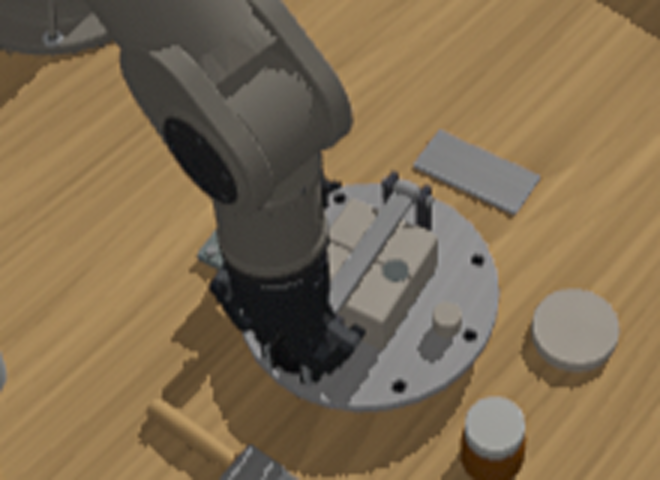

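The bar lies over the mould, running from the hinge at (405,200) to the gripper at (330,345). The vertical force is still near zero, so I'll press further down to find the stop.

>>> {"api": "play_rows", "payload": {"plan": [[-0.6,0,0,-0.003,0],[-0.6,0,0,-0.006,0],[-0.6,0,0,-0.006,0]]}}

```text
clock: 6.3
tcp_pos: [0.5854, -0.2249, 0.0853]
orientation: [-0.153, 1.565, 0.151]
contact_force: [-4.1, 0.3, 17.8]
grip_width: 0.0281
```

>>> {"api": "play_rows", "payload": {"plan": [[-0.6,0,0,-0.002,0],[-0.6,0,0,-0.004,0],[-0.6,0,0,-0.004,0]]}}

```text
clock: 6.6
tcp_pos: [0.5856, -0.2251, 0.0836]
orientation: [-0.154, 1.564, 0.15]
contact_force: [-11.3, 2.0, 35.9]
grip_width: 0.0283
```

>>> {"api": "play_rows", "payload": {"plan": [[-0.6,0,0,0.004,0],[0.3,0,0,0.004,0],[0.3,0,0,0.004,0],[0.3,0,0,0.004,0],[0.3,0,0,0.03,0],[0.3,0,0,0.07,0],[0.3,-0.02,0.015,0.11,0],[0.3,-0.055,0.04,0.13,0],[0.3,-0.09,0.068,0.13,0],[0.3,-0.125,0.095,0.13,0]]}}

```text
clock: 7.6
tcp_pos: [0.4587, -0.1289, 0.2085]
orientation: [-0.152, 1.565, 0.152]
contact_force: [0.4, 0.6, 0.3]
grip_width: 0.0555
```

>>> {"api": "play_rows", "payload": {"plan": [[0.3,0,0,0,0],[0.3,0,0,0,0]]}}

```text
clock: 7.8
tcp_pos: [0.4594, -0.1297, 0.2083]
orientation: [-0.153, 1.566, 0.153]
contact_force: [-0.1, -0.3, 0.8]
grip_width: 0.0557
```

```bash
cat > look.py <<'E'
from h import *
import sys
from scipy.spatial.transform import Rotation as Ro
from scipy.optimize import least_squares
def cloud(name):
    o=r.get_obs(); M=Ro.from_rotvec(o['orientation']).as_matrix()
    f=r.grab_frame(name); z=f['z_map']; fl=200/np.tan(np.radians(f['vfov'])/2)
    v,u=np.mgrid[0:400,0:640]; C=np.stack([(u-f['cx'])/fl*z,(v-f['cy'])/fl*z,z],-1)
    if name=='wrist':
        T=np.array(f['tool_from_camera']); W=(C@T[:3,:3].T+T[:3,3])@M.T+o['tcp_pos']
    else: W=(C-f['t'])@np.asarray(f['R'])
    return f,W,z>0
def ball(f,W,ok,b):
    P=W[ok&(np.linalg.norm(W-b,axis=-1)<.03)&(f['pixels'].max(-1)<70)]
    return len(P), least_squares(lambda c:np.linalg.norm(P-c,axis=1)-.015,b,loss='soft_l1',f_scale=.002).x.round(4) if len(P)>15 else None
def knob(f,W,ok,b):
    P=W[ok&(np.linalg.norm((W-b)[...,:2],axis=-1)<.025)&(W[...,2]>.1)&(W[...,2]<.165)&(f['pixels'].max(-1)<70)]
    if len(P)<15: return len(P)
    zt=np.percentile(P[:,2],85); T=P[abs(P[:,2]-zt)<.004]
    return len(P),'top z',zt.round(4),'centre',T.mean(0).round(4),T.min(0).round(4),T.max(0).round(4)
E
python3 - <<'E'
from look import *
o=r.get_obs(); print(o['tcp_pos'].round(4),o['contact_force'].round(1),o['clock'])
for n in ['wrist','scene','top']:
    f,W,ok=cloud(n); cv2.imwrite(f'pics/{n}3.png',f['pixels'] if n=='wrist' else cv2.resize(f['pixels'][120:310,180:450],None,fx=2.5,fy=2.5,interpolation=cv2.INTER_CUBIC))
    print(n,'ball',ball(f,W,ok,np.array([.586,-.2247,.1])),'knob',knob(f,W,ok,np.array([.46,-.1295,.11])))
    # bar strip top heights along turntable -y
    c,s=np.cos(.195),np.sin(.195); L=(W-[.563,-.109,0])@np.array([[c,-s,0],[s,c,0],[0,0,1]])
    for y in [50,30,0,-30,-60,-78,-95]:
        m=ok&(abs(L[...,0])<.007)&(abs(L[...,1]-y/1000)<.006)&(L[...,2]>.06); print(y,m.sum(),np.median(L[m][:,2]).round(4) if m.any() else None,end='; ')
    print()
E
```

```text
[ 0.4594 -0.1297  0.2083] [-0.1 -0.3  0.8] 7.8
wrist ball (0, None) knob (1164, 'top z', np.float64(0.1257), 'centre', array([ 0.459 , -0.1274,  0.1248]), array([ 0.4461, -0.1415,  0.1217]), array([ 0.472 , -0.1149,  0.1275]))
50 319 0.1042; 30 282 0.1043; 0 253 0.1046; -30 232 0.1046; -60 216 0.1047; -78 166 0.1048; -95 4 0.1047; 
scene ball (113, array([ 0.5856, -0.2242,  0.1002])) knob (100, 'top z', np.float64(0.1251), 'centre', array([ 0.4628, -0.1317,  0.1242]), array([ 0.4505, -0.1429,  0.1216]), array([ 0.4739, -0.1205,  0.1282]))
50 16 0.1042; 30 19 0.1034; 0 19 0.1031; -30 22 0.1039; -60 21 0.1041; -78 26 0.1041; -95 22 0.1044; 
top ball (80, array([ 0.5863, -0.2259,  0.1009])) knob (30, 'top z', np.float64(0.1269), 'centre', array([ 0.4601, -0.1227,  0.1261]), array([ 0.4502, -0.127 ,  0.123 ]), array([ 0.4698, -0.1182,  0.1291]))
50 22 0.1049; 30 21 0.1035; 0 19 0.104; -30 20 0.1048; -60 20 0.1047; -78 20 0.1045; -95 20 0.1047;
```

View pics/wrist3.png

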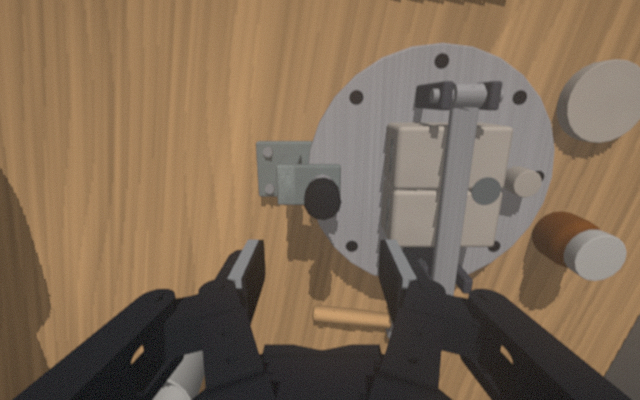

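View pics/scene3.png

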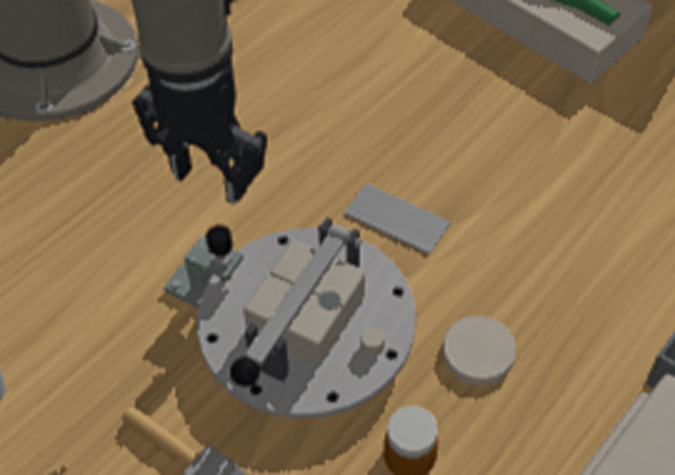

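The bar is closed. Its top is level at 0.104 to 0.105 m along its whole length, and the ball is at z 0.100, with the bar between the catch prongs at (265,345) in the scene crop. The knob is at about (0.459, -0.129), under the gripper. Next I'll go down and grip it.

>>> {"api": "play_rows", "payload": {"plan": [[0.3,0,0,-0.035,0],[0.3,0,0,-0.07,0],[0.3,0,0,-0.095,0],[0.3,0,0,-0.108,0],[0.3,0,0,-0.108,0],[-0.7,0,0,-0.108,0],[-0.7,0,0,-0.108,0],[-0.7,0,0,-0.108,0],[-0.7,0,0,-0.108,0],[-0.7,0,0,-0.108,0]], "force": 80}}

```text
clock: 8.95
tcp_pos: [0.4598, -0.1306, 0.1019]
orientation: [-0.153, 1.566, 0.151]
contact_force: [-4.8, 0.5, 6.1]
grip_width: 0.0256
```

>>> {"api": "play_rows", "payload": {"plan": [[-0.7,0,0,0.004,0],[-0.7,0,0,0.008,0],[-0.7,0,0,0.012,0],[-0.7,0,0,0.012,0]]}}

```text
clock: 9.35
tcp_pos: [0.4597, -0.1305, 0.1127]
orientation: [-0.152, 1.566, 0.151]
contact_force: [-0.1, -3.2, -8.4]
grip_width: 0.0255
```

>>> {"api": "play_rows", "payload": {"plan": [[-0.7,0,0,0.004,0],[-0.7,0,0,0.008,0],[-0.7,0,0,0.012,0],[-0.7,0,0,0.012,0]]}}

```text
clock: 9.75
tcp_pos: [0.4597, -0.1304, 0.1247]
orientation: [-0.152, 1.566, 0.152]
contact_force: [-0.3, -5.3, -10.7]
grip_width: 0.0259
```

The force follows the spring rate: 8.4 N about half way out, 10.7 N at about 23 mm. Now I'll go on to the stop.

>>> {"api": "play_rows", "payload": {"plan": [[-0.7,0,0,0.002,0],[-0.7,0,0,0.004,0],[-0.7,0,0,0.004,0]]}}

```text
clock: 10.05
tcp_pos: [0.4596, -0.1304, 0.1271]
orientation: [-0.152, 1.566, 0.152]
contact_force: [5.3, -6.6, -24.6]
grip_width: 0.0256
```

>>> {"api": "play_rows", "payload": {"plan": [[-0.7,0,0,0,0],[-0.7,0,0,0,0],[-0.7,0,0,0,0],[-0.7,0,0,0,0],[-0.7,0,0,0,0],[-0.7,0,0,0,0],[-0.7,0,0,0,0],[-0.7,0,0,0,0],[-0.7,0,0,0,0],[-0.7,0,0,0,0]]}}

```text
clock: 11.05
tcp_pos: [0.4596, -0.1304, 0.1271]
orientation: [-0.152, 1.566, 0.152]
contact_force: [4.2, -5.8, -23.5]
grip_width: 0.0255
```

```bash
python3 - <<'E'
from look import *
o=r.get_obs(); print(o['tcp_pos'].round(4),o['contact_force'].round(1),o['clock'],o['grip_width'])
for n in ['wrist','scene','top']:
    f,W,ok=cloud(n); cv2.imwrite(f'pics/{n}4.png',f['pixels'] if n=='wrist' else cv2.resize(f['pixels'][150:310,180:400],None,fx=3.5,fy=3.5,interpolation=cv2.INTER_CUBIC))
    print(n,'ball',ball(f,W,ok,np.array([.586,-.2247,.1])),'knob',knob(f,W,ok,np.array([.46,-.1295,.11])))
    c,s=np.cos(.195),np.sin(.195); L=(W-[.563,-.109,0])@np.array([[c,-s,0],[s,c,0],[0,0,1]])
    for y in [50,0,-60,-95]:
        m=ok&(abs(L[...,0])<.007)&(abs(L[...,1]-y/1000)<.006)&(L[...,2]>.06); print(y,m.sum(),np.median(L[m][:,2]).round(4) if m.any() else None,end='; ')
    print()
    for l in ['plug','scraper','brush'] if n=='scene' else []:
        for d in r.pinpoint(f,l)[:1]: print(l,d['conf'],np.array(d['position'])*[640,400])
E
```

```text
[ 0.4596 -0.1304  0.1271] [  4.2  -5.8 -23.5] 11.05 0.0254546463206944
wrist ball (10, None) knob (5858, 'top z', np.float64(0.1562), 'centre', array([ 0.4596, -0.1283,  0.1568]), array([ 0.4361, -0.1431,  0.1522]), array([ 0.48  , -0.1139,  0.1602]))
50 766 0.1042; 0 527 0.1045; -60 15 0.1043; -95 0 None; 
scene ball (112, array([ 0.5858, -0.224 ,  0.0998])) knob (131, 'top z', np.float64(0.1541), 'centre', array([ 0.4548, -0.136 ,  0.1535]), array([ 0.4432, -0.1463,  0.1501]), array([ 0.4835, -0.1239,  0.1581]))
50 18 0.1046; 0 21 0.1046; -60 24 0.104; -95 25 0.1034; 
plug 0.65 [329.984 260.88 ]
brush 0.87 [262.72 307.  ]
top ball (80, array([ 0.5851, -0.2261,  0.1011])) knob 0
50 18 0.1051; 0 20 0.1039; -60 20 0.1049; -95 22 0.1055;
```

View pics/wrist4.png

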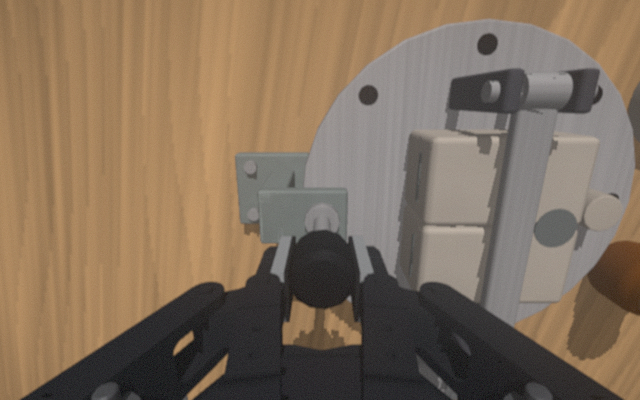

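View pics/scene4.png

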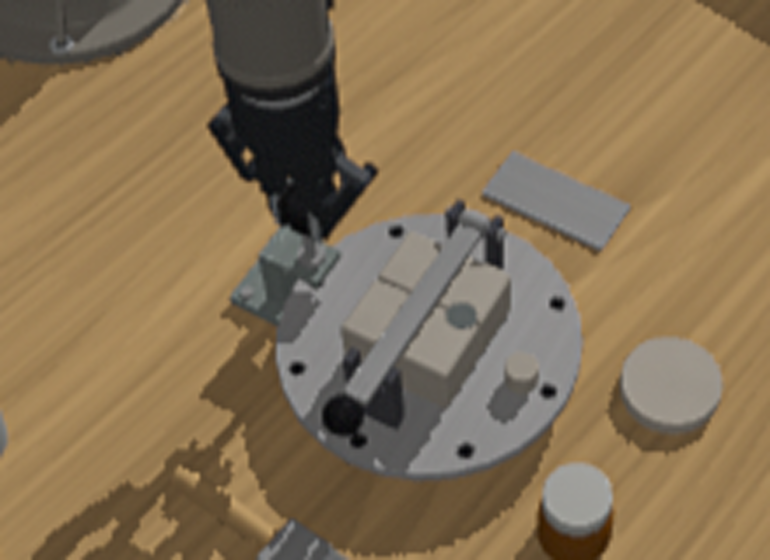

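The wrist view shows the knob gripped and raised at (320,270), with the shaft showing below it. In the scene view the bar is closed in the catch, with the ball at (343,413). One quick check of the knob-top height remains before I hand in.

```bash
python3 - <<'E'
from look import *
f,W,ok=cloud('wrist'); P=W[245:285,305:335].reshape(-1,3); print(np.median(P,0).round(4),np.percentile(P[:,2],[10,50,90]).round(4))
o=r.get_obs(); print(o['tcp_pos'].round(4),o['contact_force'].round(1),o['clock'])
if abs(np.median(P[:,2])-.150)<.004: print('handing in'); r.hand_in()
E
```

```text
[ 0.4568 -0.12    0.1498] [0.1447 0.1498 0.1508]
[ 0.4596 -0.1304  0.1271] [  3.6  -5.8 -24. ] 11.4
handing in
the job is handed in; nothing more can be done
```

I closed the clamp bar first, then pulled the plunger fully out, and handed the job in at 11.4 s while still gripping the knob against its stop. The hand-in gives no verdict.

- **Clamp bar:** I gripped the ball knob and carried it along its arc, then pressed down until the force climbed to 36 N, which I took as the stop. After release, and again at the end, the bar's top was level at 0.103 to 0.106 m. The ball sat at z ≈ 0.100 m between the catch prongs.
- **Plunger:** I gripped the knob at 80 N and lifted it. The downward force followed the spring, 8.4 N then 10.7 N, and jumped to 24 N at the stop. The gripper had risen 25.2 mm. The knob top measured 0.150 m against about 0.125 m seated, a 25 mm lift, and the knob held steady for more than 1 s before hand-in.
- **Disagreements:** The first automatic estimates of the raised knob's height (0.154 and 0.156 m) were off because they included the dark fingers. The direct depth reading on the knob's top gave 0.150 m. In the final top view the knob could not be seen at all.
- **Other items:** In the last scene view the nearby items appeared where they were at the start. The detector did not report the scraper in that view, but it is visible in the picture. I did not check the bowl, cup or bottle mould again after the moves.

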